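Index the rotary model table to its next stop

ROBOT

A 6-joint arm with a two-finger parallel gripper is mounted at the origin on a cart in front of the work surface, level with it; the furniture and walls round the work are solid. World frame = base frame: x ahead of the robot, y to its left, z up, the work surface at z = 0. Lengths are in m, angles in rad, forces in N, time in s.
With the tool pointing down it reaches from about 0.375 to 0.9 m from the base axis. Payload 3.1 kg.
Tool frame: the origin (TCP) lies between the finger pads; the fingertips stand 8 mm ahead of it and the grasp point (between the pads) lies 11 mm behind it; z points along the fingers, y is the line along which they close (so a half turn about z gives the same grasp; the last joint's range is limited). The gripper opens to 85 mm and grips with 20 to 120 N. Pads are 22 mm wide; open, the fingers measure 114 mm over their backs; the gripper's body (76 mm by 85 mm) begins 54 mm behind the grasp point. The pads swing forward as they close: fully open they stand 13 mm farther back than shut.
Start: joints at [-1.389, 0.527, 1.433, -0, 1.181, -0.178], TCP at [0.221, -0.585, 0.239] pointing down, gripper open.
Joint ranges: [-3.08, 3.08], [-0.75, 2.2], [0.22, 2.44], [-1.43, 4.57], [0, 2.65], [-2.85, 2.85]. Speed limits (rad/s): [2.79, 2.79, 3.14, 3.14, 3.14, 3.14].

INTERFACE

Orientations are given as a unit quaternion [x, y, z, w].
In Python, from station import readout, cams, sign_off gives the robot as it stands.
- The arm moves only by the tool send_rows, never from a script. Its argument "commands" is text: rows parted by semicolons, each of 5 numbers parted by spaces: the finger opening in mm, from 0 to 85.4, then the shift along the tool's x, y, z each as a share of 0.02 m, from -1 to 1, then the turn about the tool's z as a share of 4 degrees, from -1 to 1. In form: grip dx dy dz spin; .... A call has 1 to 20 rows; each row shifts and turns the commanded pose from where the row before left it, along the tool's axes as they then stand; what a row does not reach is not made up. A row lasts 1/12 s, in which the tool goes at most 41.7 mm and 7.16 degrees, less where a joint would pass 70% of its speed; a pose out of reach is approached as far as the arm can. A call with a number of a shift or a turn outside -1 to 1 is refused whole. A call with a gripper value outside its range is refused whole. The fingers move at their own pace and stop on an object; "grip_force" is the grip in N (left out, the last holds). Time passes only in rows, so rows that do not move let the fingers close. It gives the time, the measured TCP pose, the force, the opening and the grip force at its end, in the units of the state.
- readout.sense(): the state, without advancing time (a new reading comes with each control period).
- cams.snapshot(name): name is "scene" or "top" or "wrist"; returns a dict with "pixels" (400x640x3 uint8, red, green, blue), "intrinsics" (3x3 intrinsics, pixels), "eye" and "rotation" of the camera in the world. Camera axes: x right, y down, z forward; pixel columns grow to the right and rows downward; lengths in m; the calibration is good to about 2 mm. A picture is of the moment at which its call begins. There is no depth.
- sign_off(): hands the job in; it is judged then, once.
The state is a dict: "t": time; "q": joint angles; "qd": joint speeds; "tau": joint torques, N m; "tcp_pos": TCP position; "tool_rot": TCP orientation; "force": force on the tool from outside, world axes, zero at the start; "ft_torque": the same for the moment, N m; "finger_gap": opening from 0.0 (shut) to 1.0 (fully open); "gripper_force": force on a finger pad.
Only numpy, scipy, OpenCV 4.12 (cv2) and the standard library are available. Lean on these libraries where they do the work, as an engineer would, in place of code of your own. Each camera call takes 0.05 s, during which the arm holds its last target. There are 200 camera calls.

TASK

The cast on the rotary model table is to be turned on to its next working position: draw the spring index pin up by its black knob, swing the table anticlockwise as seen from above, and let the pin drop fully home in the hole of the long index plate, then let go. The hole has to be found by feel: let the sprung pin ride on the plate and swing gently until it drops in, without forcing the pin sideways against the plates. Do not touch the cast and leave the other things on the table where they are.

Things in the scene. Friction and masses are not known exactly. Their poses are not given: they have to be found in the camera images.
- rotary_base: Fixed grey round base of the rotary model table, 216 mm across, 20 mm high. Origin on the vertical swivel axis, at the underside; z up, x points to the centre of the home hole. Two steel index plates lie on it, a short one and a long curved one, flat tops 26 mm above the bench, each with one 9.5 mm hole on a circle of 85 mm radius about the axis.
- swivel (a joint): Turntable angle, rad: 0 with the pin in the home hole, grows anticlockwise from above, stops at -0.1 and 1.40. The aluminium table, 120 mm across, carries the clamped cast and a grey arm (top 39 mm above the bench) with the pin at 85 mm from the axis. It turns with friction (about 2 N at the knob) and stays where left; with the pin in a hole it has about 0.013 rad of play each way.
- index_pin (a joint): Height of the spring index pin, m: 0 fully home in a hole (or hanging free in the gap), 0.004 to 0.005 with its round nose riding on a plate's flat, 0.009 drawn to its upper stop. A spring pushes it down with 6 N at 0, 10 N fully drawn. The pin is 7 mm thick; riding, it adds about 2 N of drag at the knob.
- knob_grip (a point): Middle of the pin's round black knob, on the pin's axis, 67 mm above the bench with the pin home. The knob is 26 mm across and reaches about 8 mm below and 9 mm above this point; under it a 15 mm neck and a steel sleeve, 21 mm across at most, down to the arm. It spins freely about its own axis, rises with the pin and swings with the table.
- work_cast: Beige dental cast, 53 x 58 x 26 mm, held in the clamp on the turntable; origin under its middle, on the swivel axis, 41 mm above the bench. Not to be touched.
- cast_2: Loose blue-grey dental cast, 53 x 58 x 26 mm, origin at the centre of the underside. Bystander.
- bur_stand: Loose round blue stand with mounted points, 61 mm across, 32 mm high, origin at the centre of the underside. Bystander.
- tweezers: Loose steel tweezers, 126 mm long (along y), origin at the centre of the underside. Bystander.
- plaster_spatula: Loose plaster spatula with a red handle, 218 mm long (along y), origin at the centre of the underside. Bystander.
- mixing_bowl: Loose green mixing bowl, 87 mm across, 43 mm high, origin at the centre of the underside. Bystander.
- pencil: Loose green pencil, 164 mm long (along y), origin at the centre of the underside. Bystander.
- felt_wheel: Loose felt polishing wheel, 25 mm across, 9 mm high, origin at the centre of the underside. Bystander beside the base.
- dappen_dish: Loose small white glass dish, 31 mm across, 16 mm high, origin at the centre of the underside. Bystander beside the base.
- home_hole (a point): Mouth of the home hole, in the short plate: the pin stands in it at the start. The hole of the long plate lies 1.0 to 1.3 rad anticlockwise of it; just where is set by hand for each cast and is not reported. The long plate's flat starts 0.35 rad before its hole, after a gentle 0.21 rad ramp, and goes on to the end of the swing. In the gap between the plates the pin hangs free and locks nothing.

How it is judged:
On the way, in this order (a step that is already met when the one before it is completed fails the run):
1. the pin is drawn clear of the home hole (value of joint index_pin above 0.0052 m and value of joint swivel below 0.15 rad), for 0.05 s.
2. the table is swung off its home position, towards the long index plate (value of joint swivel above 0.4 rad), for 0.05 s.
At the end, for the whole second after the job is handed in: The index pin stands fully home (within 1.2 mm) in the hole of the long index plate (table swung between 0.965 and 1.335 rad, where the pin can be down only in that hole), and the table is at rest (value of joint index_pin below 0.0012 m and value of joint swivel between 0.965 and 1.335 rad and velocity of joint swivel between -0.02 and 0.02 rad/s); the robot touches nothing.
It fails at once if the pin is forced against an index plate with more than 30 N (contact force between index_pin_c0 and anything else above 30 N).
It fails at once if the robot presses on the clamped cast (contact force between any of the fingers, the arm and work_cast above 3 N).
It fails at once if a bystander is moved by more than 20 mm (distance of any of cast_2, bur_stand, tweezers, plaster_spatula, mixing_bowl, pencil, felt_wheel, dappen_dish from where it was at the start of the episode above 0.02 m).
It also fails if it takes over 45 s, if anything falls off the work surface, if the arm or the gripper's body presses on something with over 40 N, if the wrist force passes 120 N, or if a joint passes its speed limit or range.

## Working session

There is one attempt and no reset: what is moved stays moved. The work goes in short steps, Python scripts to look and compute and a tool call to move; the robot and the scene stay as the last step left them, time stands still between calls to the robot, and variables do not carry over. Pictures are saved under pics/ and viewed, at most 10 in all, crops included, and the job is handed in when it is done.

Besides the shell and the picture viewer there is one more tool, called after "Emit:" as name(argument=value, ...) on one line, values as JSON. send_rows: Moves the arm, as the interface text tells. Its arguments: {"type":"object","properties":{"commands":{"type":"string"},"grip_force":{"type":"number"}},"required":["commands"]}

```bash
mkdir -p pics
cat > h.py <<'E'
import numpy as np,cv2
from station import readout,cams,sign_off
def snap(n,f):
    s=cams.snapshot(n); cv2.imwrite(f'pics/{f}.png',s['pixels'][:,:,::-1]); 
    np.savez(f'pics/{f}.npz',K=s['intrinsics'],e=s['eye'],R=s['rotation']); return s
def ray(f,u,v,z):
    d=np.load(f'pics/{f}.npz'); r=d['R']@np.linalg.inv(d['K'])@[u,v,1]; return d['e']+r*(z-d['e'][2])/r[2]
def proj(f,p):
    d=np.load(f'pics/{f}.npz'); c=d['K']@(d['R'].T@(np.array(p)-d['e'])); return c[:2]/c[2]
E
python3 - <<'E'
from h import *
snap('top','top0');s=snap('scene','sc0')
d=readout.sense();print(d['tcp_pos'],d['tool_rot'],d['force'],d['t'],d['finger_gap'])
E
```

```text
[ 0.22053209 -0.58409986  0.23842116] [ 9.83772523e-01  1.79417441e-01 -6.63090907e-06 -1.00212166e-03] [ 0.14935811 -0.43327299 -0.9025162 ] 0.1 0.9973601638603089
```

View pics/top0.png

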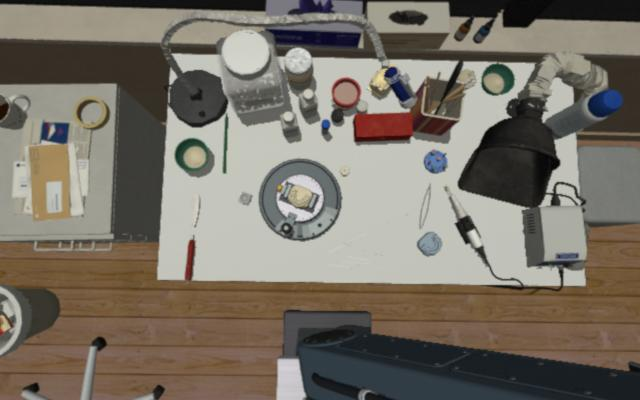

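View pics/sc0.png

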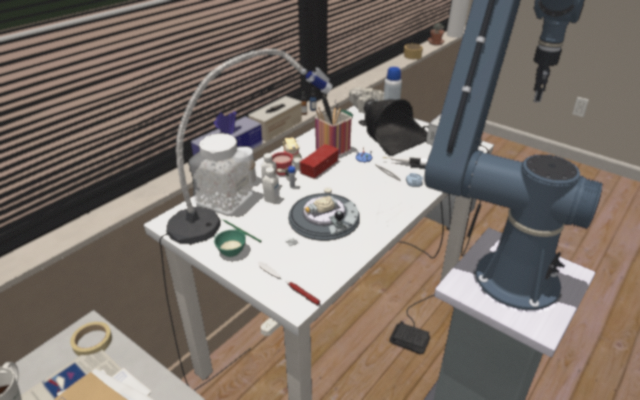

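The top view shows the base centred near (300,200), with the knob near (286,228). I'll enlarge that area.

Run:
```python
from h import *
im=cv2.imread('pics/top0.png')[150:250,240:360]
cv2.imwrite('pics/c0.png',cv2.resize(im,None,fx=6,fy=6,interpolation=cv2.INTER_CUBIC))
for u,v,z in[(300,200,.02),(286,229,.076),(245,198,.01),(345,171,.01)]: print(ray('top0',u,v,z))
d=np.load('pics/top0.npz');print(d['e'],d['R'],d['K'])
```

```text
Traceback (most recent call last):
  File "h.py", line 7, in ray
    d=np.load(f'pics/{f}.npz'); r=d['R']@np.linalg.inv(d['K'])@[u,v,1]; return d['e']+r*(z-d['e'][2])/r[2]
                                  ~~~~~~^~~~~~~~~~~~~~~~~~~~~~
ValueError: matmul: Input operand 1 has a mismatch in its core dimension 0, with gufunc signature (n?,k),(k,m?)->(n?,m?) (size 3 is different from 4)
```

View pics/c0.png

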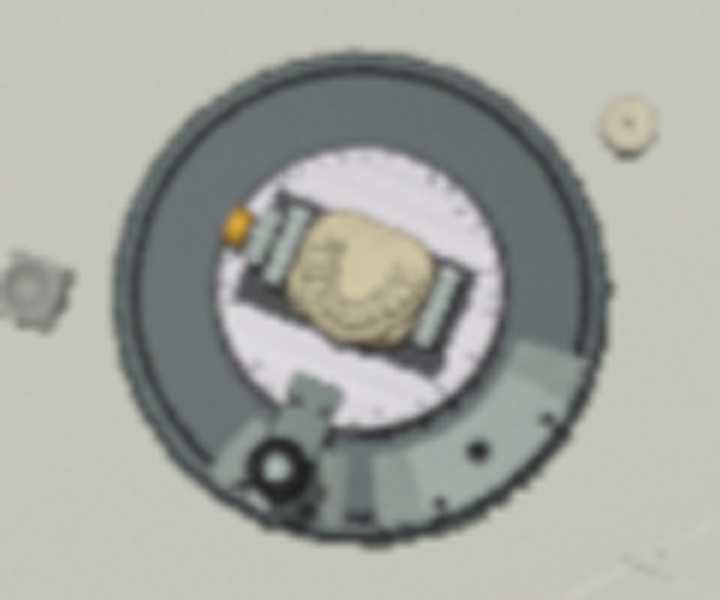

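The crop shows the knob at crop (279,468), the long plate's hole at (478,451) and the base centre at about (361,298). The camera rotation is a quaternion, so the helper needs fixing.

```bash
sed -i "1a from scipy.spatial.transform import Rotation as Ro" h.py; sed -i "s/R=s\['rotation'\]/R=Ro.from_quat(s['rotation']).as_matrix()/" h.py
python3 - <<'E'
from h import *
snap('top','top0'); 
d=np.load('pics/top0.npz');print(d['e'],d['R'].round(3),d['K'])
f=lambda a,b:(240+(a+.5)/6-.5,150+(b+.5)/6-.5)
P={}
for n,a,b,z in[('c',361,298,.015),('knob',279,470,.076),('hole',478,451,.026),('felt',628,125,.009),('L',115,298,.015),('R',607,298,.015),('T',361,50,.015),('B',361,545,.015)]:
    P[n]=ray('top0',*f(a,b),z);print(n,P[n].round(4))
c=P['c'];k=P['knob']-c;h=P['hole']-c
print(np.hypot(*k[:2]),np.hypot(*h[:2]),np.arctan2(k[1],k[0]),np.arctan2(h[1],h[0]))
r=Ro.from_quat(readout.sense()['tool_rot']);print(r.as_matrix().round(4))
E
```

```text
[0.41890862 0.0927483  1.04972957] [[ 0.016 -0.992  0.123]
 [-1.    -0.019 -0.02 ]
 [ 0.022 -0.122 -0.992]] [[404.90041257   0.         315.0363798 ]
 [  0.         404.90041257 200.21538028]
 [  0.           0.           1.        ]]
c [0.5485 0.1111 0.015 ]
knob [0.4709 0.1413 0.076 ]
hole [0.4831 0.0602 0.026 ]
felt [ 0.6276 -0.0037  0.009 ]
L [0.5465 0.2163 0.015 ]
R [0.5506 0.0054 0.015 ]
T [0.6571 0.1133 0.015 ]
B [0.4431 0.1088 0.015 ]
0.08326506234944522 0.08287081331938383 2.770028446050351 -2.4809076283490263
[[ 9.356e-01  3.531e-01 -3.000e-04]
 [ 3.531e-01 -9.356e-01  1.600e-03]
 [ 3.000e-04 -1.600e-03 -1.000e+00]]
```

Emit:
send_rows(commands="85 0 0 0 1;85 0 0 0 1;85 0 0 0 1;85 0 0 0 1;85 0 0 0 1;85 0 0 0 0.17;85 1 -1 0 0;85 1 -1 0 0;85 1 -1 0 0;85 1 -1 0 0;85 1 -1 0 0;85 1 -1 0 0;85 1 -1 0 0;85 1 -1 0 0;85 1 -1 0 0;85 1 -1 0 0;85 1 -1 0 0;85 1 -1 0 0;85 0 -1 0 0;85 0 -1 0 0", grip_force=60)

```text
t: 1.82
tcp_pos: [0.4617, -0.3036, 0.2391]
tool_rot: [1.0, 0.001, 0.0, 0.0]
force: [-0.0, 0.3, 0.9]
finger_gap: 0.993
gripper_force: 0.0
```

Emit:
send_rows(commands="85 0 -1 0 0;85 0 -1 0 0;85 0 -1 0 0;85 0 -1 0 0;85 0 -1 0 0;85 0 -1 0 0;85 0 -1 0 0;85 0 -1 0 0;85 0 -1 0 0;85 0 -1 0 0;85 0 -1 0 0;85 0 -1 0 0;85 0 -1 0 0;85 0 -1 0 0;85 0 -1 0 0;85 0 -1 0 0;85 0 -1 0 0;85 0 -1 0 0;85 0 -1 0 0;85 0 -1 0 0")

```text
t: 3.48
tcp_pos: [0.4605, 0.0963, 0.2393]
tool_rot: [1.0, 0.001, -0.0, -0.0]
force: [0.5, 0.2, -0.0]
finger_gap: 0.99
gripper_force: 0.0
```

Emit:
send_rows(commands="60 0 -1 0.8 0;60 0 -1 0.8 0;60 0 0 0.8 0;60 0 0 0.8 0;60 0 0 0 0;60 0 0 0 0")

```text
t: 3.98
tcp_pos: [0.4602, 0.1353, 0.1748]
tool_rot: [1.0, 0.0, -0.001, 0.0]
force: [-0.4, -0.1, -0.4]
finger_gap: 0.702
gripper_force: 0.0
```

Run:
```python
from h import *
snap('wrist','w1');r=readout.sense();print(r['t'],r['tcp_pos'],Ro.from_quat(r['tool_rot']).as_matrix().round(3),r['q'],r['force'])
print(proj('w1',[.4709,.1413,.076]),proj('w1',[.4709,.1413,.039]),proj('w1',[.483,.0602,.026]),proj('w1',r['tcp_pos']))
```

```text
4.0333 [0.46097768 0.1351661  0.1755442 ] [[ 1.  0. -0.]
 [ 0. -1. -0.]
 [-0.  0. -1.]] [ 5.20513487e-02  4.33916731e-01  1.85415553e+00 -2.96375629e-06
  8.53550624e-01  1.62249725e+00] [ 0.2218261  -0.4140468   0.57693762]
[318.04859649 179.40981121] [318.88801019 168.2376301 ] [414.25625298 150.9759451 ] [327.88658678 257.53163968]
```

View pics/w1.png

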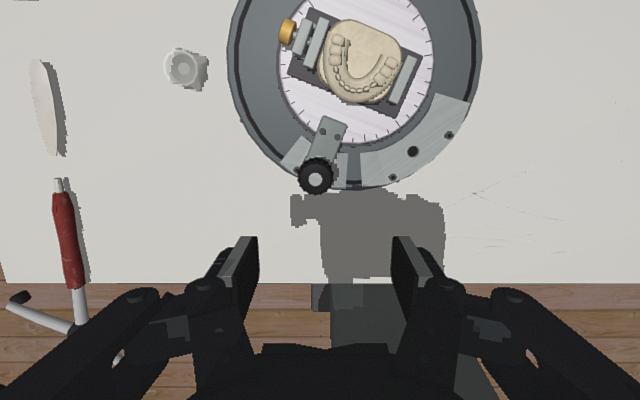

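The wrist view shows the knob's top centre at (315,180) and the hole at (413,151). Both are close to where the top view predicted.

Run:
```python
from h import *
print(ray('w1',315.5,180,.076),ray('w1',413,151.5,.026),ray('w1',228,55,.02),ray('w1',481,55,.02),ray('w1',357,189,.02))
```

```text
[0.47046346 0.14313408 0.076     ] [0.48255068 0.06123743 0.026     ] [0.55992464 0.21430743 0.02      ] [0.55981101 0.0105993  0.02      ] [0.44759445 0.10748438 0.02      ]
```

Emit:
send_rows(commands="60 0.475 -0.365 0.6 0;60 0 0 0.6 0;60 0 0 0.6 0;60 0 0 0.6 0;60 0 0 0.6 0;60 0 0 0.6 0;60 0 0 0.6 0;60 0 0 0.6 0;60 0 0 0.6 0;60 0 0 0.55 0;60 0 0 0 0;60 0 0 0 0")

```text
t: 5.03
tcp_pos: [0.471, 0.1423, 0.0569]
tool_rot: [1.0, -0.0, 0.0, -0.0]
force: [-0.7, -0.0, 0.5]
finger_gap: 0.703
gripper_force: 0.0
```

Emit:
send_rows(commands="40 0 0 0 0;40 0 0 0 0;36 0 0 0 0;32 0 0 0 0;30 0 0 0 0;28 0 0 0 0;26 0 0 0 0;24 0 0 0 0;20 0 0 0 0;20 0 0 0 0;20 0 0 0 0;20 0 0 0 0", grip_force=40)

```text
t: 6.03
tcp_pos: [0.4703, 0.1424, 0.0565]
tool_rot: [1.0, -0.0, 0.0, 0.0]
force: [-1.1, -1.8, 5.2]
finger_gap: 0.289
gripper_force: 39.2
```

Emit:
send_rows(commands="20 0 0 -0.1 0;20 0 0 -0.1 0;20 0 0 -0.1 0;20 0 0 -0.08 0;20 0 0 0 0;20 0 0 0 0")

```text
t: 6.53
tcp_pos: [0.4703, 0.1424, 0.0636]
tool_rot: [1.0, -0.0, -0.0, 0.0]
force: [1.8, -2.4, -9.8]
finger_gap: 0.288
gripper_force: 39.7
```

Run:
```python
from h import *
c=np.array([.5501,.1127]);p=readout.sense()['tcp_pos'];print(p,p[:2]-c,np.hypot(*(p[:2]-c)))
a0=np.arctan2(p[1]-c[1],p[0]-c[0])
# rows of 0.05 rad on an 85 mm circle
A=a0+np.arange(0,1.21,.05);q=np.c_[np.cos(A),np.sin(A)]*.085;d=np.diff(q,axis=0)/.02
print(';'.join(f'{x:.3f} {-y:.3f}' for x,y in d))
snap('wrist','w2');print(a0)
```

```text
[0.47031183 0.1424317  0.06362126] [-0.07978817  0.0297317 ] 0.0851476677707525
-0.069 0.201;-0.059 0.204;-0.049 0.207;-0.038 0.209;-0.028 0.211;-0.017 0.212;-0.007 0.212;0.004 0.212;0.015 0.212;0.025 0.211;0.036 0.209;0.046 0.207;0.056 0.205;0.066 0.202;0.076 0.198;0.086 0.194;0.096 0.190;0.105 0.185;0.114 0.179;0.123 0.173;0.132 0.167;0.140 0.160;0.148 0.153;0.155 0.145
2.784898867108409
```

View pics/w2.png

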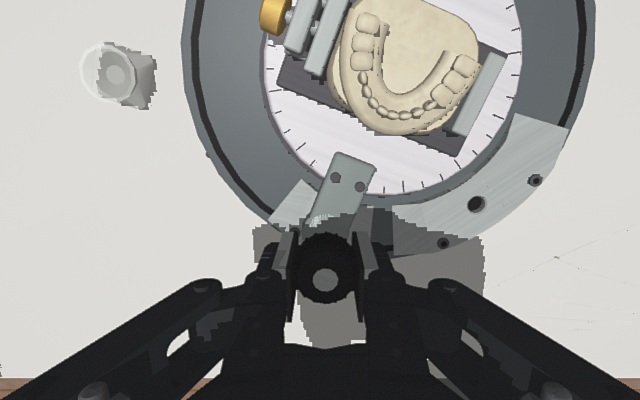

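The knob sits squarely between the pads, and the −9.8 N on the tool matches the drawn spring. Next I swing about 0.8 rad with the pin up.

Emit:
send_rows(commands="20 -0.07 0.2 0 0;20 -0.06 0.205 0 0;20 -0.05 0.207 0 0;20 -0.038 0.209 0 0;20 -0.028 0.211 0 0;20 -0.017 0.212 0 0;20 -0.007 0.212 0 0;20 0.004 0.212 0 0;20 0 0 0 0")

```text
t: 7.33
tcp_pos: [0.4645, 0.1081, 0.0639]
tool_rot: [1.0, -0.0, -0.001, 0.0]
force: [1.0, -1.1, -9.4]
finger_gap: 0.29
gripper_force: 39.9
```

Emit:
send_rows(commands="20 0.015 0.212 0 0;20 0.025 0.211 0 0;20 0.036 0.209 0 0;20 0.046 0.207 0 0;20 0.056 0.205 0 0;20 0.066 0.202 0 0;20 0.076 0.198 0 0;20 0.086 0.194 0 0;20 0 0 0 0;20 0 0 0 0")

```text
t: 8.17
tcp_pos: [0.4725, 0.0755, 0.0637]
tool_rot: [1.0, 0.0, -0.001, 0.001]
force: [-2.8, -3.4, -9.5]
finger_gap: 0.292
gripper_force: 40.1
```

Run:
```python
from h import *
c=np.array([.5501,.1127]);r=readout.sense();p=r['tcp_pos'];print(p,r['force'],np.hypot(*(p[:2]-c)),np.arctan2(p[1]-c[1],p[0]-c[0])%6.283-2.785)
s=snap('wrist','w3')
```

```text
[0.47254242 0.07549009 0.06374171] [-2.783317   -3.35186045 -9.53609886] 0.08602183381589051 0.8037415704261348
```

View pics/w3.png

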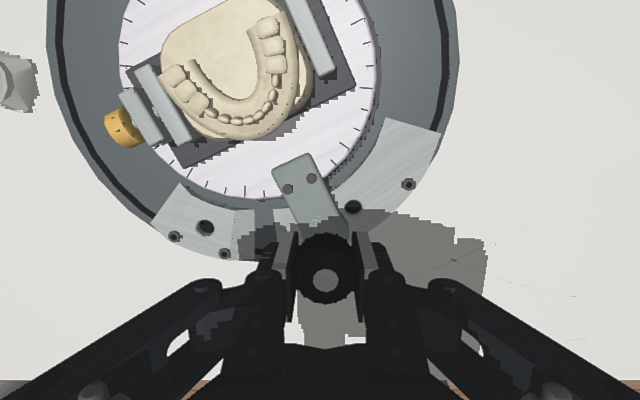

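The table has swung about 0.8 rad. The hole is now just ahead of the arm, at (353,207), so I refine its position from this view and plan the rest of the swing.

Run:
```python
from h import *
c=np.array([.5501,.1127]);h=ray('w3',353,207,.026);g=ray('w3',205,227,.026)
for p in(h,g): print(p,np.hypot(*(p[:2]-c)),np.arctan2(p[1]-c[1],p[0]-c[0])%6.283-2.785)
A=2.785+.804+np.arange(0,.4,.02);q=np.c_[np.cos(A),np.sin(A)]*.085;d=np.diff(q,axis=0)/.02
print(';'.join(f'{x:.3f} {-y:.3f}' for x,y in d))
```

```text
[0.4835042  0.06136603 0.026     ] 0.08408434531365531 1.0131061987108811
[0.47195982 0.14280196 0.026     ] 0.08373778039016234 -0.01111670088455341
0.038 0.076;0.039 0.075;0.041 0.075;0.042 0.074;0.044 0.073;0.045 0.072;0.046 0.071;0.048 0.070;0.049 0.069;0.051 0.068;0.052 0.067;0.053 0.066;0.055 0.065;0.056 0.064;0.057 0.063;0.058 0.062;0.060 0.061;0.061 0.059;0.062 0.058
```

Emit:
send_rows(commands="20 0 0 0.06 0;20 0 0 0.06 0;20 0 0 0 0")

```text
t: 8.47
tcp_pos: [0.4724, 0.0761, 0.0614]
tool_rot: [1.0, 0.0, -0.001, 0.0]
force: [-3.4, -4.4, -7.4]
finger_gap: 0.288
gripper_force: 40.4
```

Emit:
send_rows(commands="30 0 0 0 0;30 0 0 0 0;30 0 0 0 0;30 0 0 0 0")

```text
t: 8.8
tcp_pos: [0.4746, 0.0766, 0.0623]
tool_rot: [1.0, -0.0, 0.002, -0.0]
force: [-0.7, 0.3, -0.4]
finger_gap: 0.352
gripper_force: 0.0
```

Emit:
send_rows(commands="30 0.038 0.076 0 0;30 0.039 0.075 0 0;30 0.041 0.075 0 0;30 0.042 0.074 0 0;30 0.044 0.073 0 0;30 0.045 0.072 0 0;30 0 0 0 0")

```text
t: 9.38
tcp_pos: [0.4779, 0.069, 0.0618]
tool_rot: [1.0, -0.001, 0.0, -0.001]
force: [-0.6, 6.7, 1.1]
finger_gap: 0.35
gripper_force: 3.2
```

Emit:
send_rows(commands="30 0.046 0.071 0 0;30 0.048 0.07 0 0;30 0.049 0.069 0 0;30 0.051 0.068 0 0;30 0 0 0 0")

```text
t: 9.8
tcp_pos: [0.4818, 0.0637, 0.0619]
tool_rot: [1.0, -0.001, 0.0, -0.001]
force: [0.4, 7.4, 3.8]
finger_gap: 0.353
gripper_force: 3.8
```

Emit:
send_rows(commands="30 0.025 0.033 0 0;30 0.025 0.033 0 0;30 0.025 0.033 0 0;30 0 0 0 0")

```text
t: 10.13
tcp_pos: [0.4836, 0.0603, 0.0615]
tool_rot: [1.0, 0.0, 0.0, -0.0]
force: [1.4, -1.1, -0.4]
finger_gap: 0.348
gripper_force: 0.0
```

Emit:
send_rows(commands="30 0.025 0.032 0 0;30 0.025 0.032 0 0;30 0.025 0.032 0 0;30 0 0 0 0")

```text
t: 10.47
tcp_pos: [0.485, 0.058, 0.0615]
tool_rot: [1.0, -0.0, 0.0, -0.0]
force: [-0.9, 2.7, 0.3]
finger_gap: 0.346
gripper_force: 1.1
```

The force fell away and then came back, so the pin may have dropped. I'll take a look.

Run:
```python
from h import *
s=snap('wrist','w4');cv2.imwrite('pics/w4c.png',cv2.resize(s['pixels'][180:310,250:410,::-1],None,fx=4,fy=4,interpolation=cv2.INTER_CUBIC))
r=readout.sense();print(r['tcp_pos'],r['force'])
for z in(.076,.080):
  for dy in (0,.002): print(z,dy,proj('w4',[.4828,.0605+dy,z]))
```

```text
[0.48496535 0.05801066 0.06150764] [-0.00651962  0.68929133  0.7717352 ]
0.076 0 [321.67421702 280.27844866]
0.076 0.002 [316.71378146 280.28754294]
0.08 0 [321.58561614 285.76330161]
0.08 0.002 [316.4794374  285.77259655]
```

View pics/w4c.png

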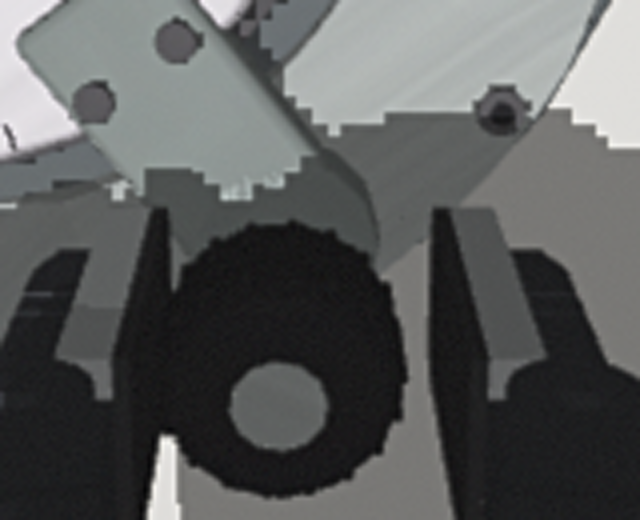

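The knob cap, near (320,281) in the full frame, fits the home height (predicted row 280) better than the riding height (row 286). I'll confirm with a gentle push against the hole wall.

Emit:
send_rows(commands="30 0 0.04 0 0;30 0 0.04 0 0;30 0 0.04 0 0;30 0 0 0 0")

```text
t: 10.85
tcp_pos: [0.4847, 0.0563, 0.0615]
tool_rot: [1.0, -0.001, -0.0, -0.001]
force: [0.2, 6.2, 0.9]
finger_gap: 0.353
gripper_force: 3.1
```

Emit:
send_rows(commands="30 0 0.04 0 0;30 0 0.04 0 0;30 0 0 0 0")

```text
t: 11.1
tcp_pos: [0.4843, 0.0558, 0.0615]
tool_rot: [1.0, -0.001, -0.0, -0.001]
force: [0.3, 11.0, 1.2]
finger_gap: 0.348
gripper_force: 5.8
```

Held at 11 N without moving, where riding slid at about 7 N, so the pin is locked. Now I let go, centre on the knob and lift.

Emit:
send_rows(commands="30 0 -0.1 0 0;30 0 -0.1 0 0;45 0 -0.1 0 0;60 0 -0.1 0 0;60 0 0 0 0;60 0 0 0 0;60 0 0 0 0;60 0 0 0 0;60 0 0 -0.5 0;60 0 0 -0.5 0;60 0 0 -0.5 0;60 0 0 -0.7 0;60 0 0 -1 0;60 0 0 -1 0;60 0 0 -1 0;60 0 0 0 0;60 0 0 0 0")

```text
t: 12.52
tcp_pos: [0.4858, 0.062, 0.1675]
tool_rot: [1.0, 0.0, 0.002, 0.0]
force: [0.3, -0.3, 1.2]
finger_gap: 0.698
gripper_force: 0.0
```

Run:
```python
from h import *
s=snap('wrist','w5');r=readout.sense();print(r['tcp_pos'],r['force'])
t=snap('scene','sc5')['pixels'];u,v=proj('sc5',[.4828,.0605,.06]);print(u,v)
a=cv2.resize(s['pixels'][60:280,180:460],(560,440));u,v=int(u),int(v)
cv2.imwrite('pics/w5c.png',np.ascontiguousarray(a[:,:,::-1]))
for z in(.076,.080): print(proj('w5',[.4828,.0608,z]))
```

```text
[0.48494079 0.06207259 0.16634946] [-0.00799669 -1.0591642   0.05183168]
352.47212800925087 202.2290752937251
[328.12232814 201.55335779]
[328.18315664 203.31063155]
```

View pics/w5c.png

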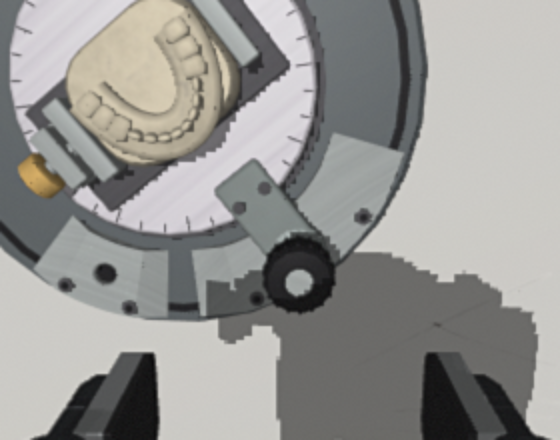

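The fingers are clear. The knob cap at about (329,201) matches the prediction for the pin home in the hole, so I hand in.

```bash
python3 -c "
from station import sign_off;print(sign_off())"
```

```text
the job is handed in; nothing more can be done
None
```

I handed the job in, but the hand-in returned no verdict. The table is swung about 1.02 rad anticlockwise and the index pin dropped into the long plate's hole: it held at 11 N without moving, and the knob sat at its home height. The gripper is clear, and I saw no contact with the cast or the loose items.

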